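Pulse the spice grinder: seat the bayonet lid and hold it half-way to the lock

TASK

Take the grey wing-grip bayonet lid out of the open spice-rack drawer and set it into the top of the spice grinder, its two lugs down through the two slots until it sits flush. Then twist it clockwise (seen from above) against its spring to the pulse position, half-way between where it went in and the lock stop - the wing grip in line with the paired ribs - never on towards the lock. Finish while still holding the lid there: do not let go, it would spring back; leave everything else where it is.

Things in the scene. Friction and masses are not known exactly. Their poses are not given: they have to be found in the camera images.
- lid: The bayonet lid, loose, 140 g, upright in the drawer on one of two spots. Round plug 52 mm across, 16 mm deep; at its foot two lugs along +x and -x reaching 35 mm from the axis, each 10 mm wide, 7 mm high; above it an aluminium flange 76 mm across (16 to 22 mm up), then the wing grip. Origin: centre of the plug's underside; z up the axis. Half a turn about z looks and fits the same.
- lid_grip (a point): Middle of the lid's wing grip, on the lid's axis 37 mm above its origin. The grip is a grey upright bar 74 mm long along the lid's x, 14 mm thick along y, 30 mm high (22 to 52 mm above the lid's origin). Its ends point at the grinder's marks.
- grinder: Spice grinder base, fixed to the table: a steel and grey drum 110 mm across, 80 mm high. Origin: centre of its underside, z up. In its top a round mouth 57 mm across with two slots at its +x and -x sides, 15 mm wide, reaching 40 mm from the axis. The lid goes down only with its x axis along the grinder's x, either way round.
- grinder_mouth (a point): Centre of the grinder's mouth at the rim, 80 mm above the grinder's origin. Seated, the flange lies on the rim and the lid's origin is 16 mm below this point. The lip is 5 mm thick; once turned, the lugs are under it with 4 mm of play.
- pulse_mark (a point): Between the paired black ribs on the rim, 47.5 mm from the axis, 0.6 rad (34 deg) clockwise of the +x slot: the half-way (pulse) direction. Black marks 3 mm high stand on the rim 42 to 54 mm from the axis, the same in both halves: a single rib at each slot, the paired ribs at 0.6 rad, a round stud at 1.2 rad clockwise (lock).
- drive (a joint): Sprung drive ring in the grinder, pushed round by the lugs: 0 at rest, grows clockwise seen from above, stops at 1.14 rad (lock). The lugs have about 0.06 rad slack, so with the lid 0.60 rad from the slots it reads about 0.54. Spring 0.13 N m there (0.2 N m/rad); let go, the lid turns back. Counter-clockwise the lid meets a fixed stop after 0.06 rad.
- drawer: Spice rack with open light-wood drawer, one fixed piece. Origin on the table under the drawer. Drawer floor 12 mm above the table; inside x -190 to 190 mm, front wall at y = -150 mm; walls 50 mm, front 56 mm high. The dark rack covers its back from y = 110 to 312 mm: shelf top 82 mm, sides and back 300 mm high. Lid and stopper lie near x = -75 and +75, y = -35 mm.
- stopper: A plain round wooden jar stopper with a round knob, 60 mm across, 36 mm high, loose, on the drawer's other spot. No lugs; not the lid. Origin: centre of its underside.
- grater: Steel grater paddle, flat, 215 mm long along x, 55 mm wide, 10 mm high, along the drawer's back. Origin: underside near the middle.
- scoop: Black plastic scoop, 132 mm long along its x, 42 mm wide, 24 mm high, along the drawer's left (low x) side. Origin: underside near the middle.
- tube1: Cork-topped glass tube lying along x, 101 mm long, 18 mm thick, along the drawer's front wall. Origin: underside at the middle.
- tube2: A second such tube, also along the front wall.
- press: Aluminium garlic press, 155 mm long along its x, 44 mm wide, 24 mm high, along the drawer's high x side. Origin: underside near the middle.
- jar: Amber glass jar with steel cap, 60 mm across, 85 mm high, standing beyond the grinder. Origin: centre of its underside.
- pinch_bowl: Small white bowl, 80 mm across, 35 mm high, standing to the right of the grinder. Origin: centre of its underside.
Things that resemble listed ones, but are neither listed nor needed, are in the scene too. What is shaped like the lid but black or yellow is not meant.

How it is judged:
On the way, in this order (a step that is already met when the one before it is completed fails the run):
1. the lid is lifted clear of the drawer in the gripper (height (world z) of lid above 0.085 m and contact force between the fingers and lid above 1 N), for 0.1 s.
2. the lid is down in the grinder, lugs through the slots, not yet twisted (z of lid in the frame of grinder below 0.0675 m and horizontal distance between lid and grinder below 0.005 m and angle between the x axis of lid and the x axis of grinder, either way round below 0.2 rad), for 0.05 s.
At the end, for the whole second after the job is handed in: The lid is seated in the grinder (within about 3 mm of fully down, within 5 mm of the axis, tilted less than 0.07 rad), turned clockwise 0.45 to 0.75 rad from the slots with the drive ring between 0.3 and 0.8, at rest, and the fingers still hold it with more than 2 N (z of lid in the frame of grinder between 0.061 and 0.0672 m and horizontal distance between lid and grinder below 0.005 m and angle between lid's own z axis and vertical below 0.07 rad and angle between the x axis of lid and the x axis of grinder, either way round between 0.45 and 0.75 rad and value of joint drive between 0.3 and 0.8 rad and angular speed of lid below 0.15 rad/s and contact force between the fingers and lid above 2 N); the arm keeps its last pose, push and grip.
It fails at once if the lid was twisted on towards the lock (value of joint drive above 0.9 rad).
It fails at once if something else was moved by more than 30 mm (distance of any of stopper, grater, scoop, tube1, tube2, press, jar, pinch_bowl from where it was at the start of the episode above 0.03 m).
It also fails if it takes over 51 s, if anything falls off the work surface, if the arm or the gripper's body presses on something with over 40 N, if the wrist force passes 120 N, or if a joint passes its speed limit or range.

ROBOT

A 7-joint arm with a two-finger parallel gripper is mounted at the origin on the work surface. World frame = base frame: x ahead of the robot, y to its left, z up, the work surface at z = 0. Lengths are in m, angles in rad, forces in N, time in s.
With the tool pointing down it reaches from about 0.425 to 0.925 m from the base axis. Payload 6.8 kg.
Tool frame: the origin (TCP) lies midway between the tips of the shut fingers; the grasp point (between the pads) lies 19 mm behind it; z points along the fingers, y is the direction in which the jaws open and shut (so a half turn about z gives the same grasp; the last joint's range is limited). The gripper opens to 85 mm and grips with 20 to 120 N. Pads are 22 mm wide; open, the fingers measure 114 mm over their backs; the gripper's body (76 mm by 85 mm) begins 54 mm behind the grasp point. The pads swing forward as they close: fully open they stand 13 mm farther back than shut.
Start: joints at [1.024, 0.477, 0.022, 1.555, -0.011, 1.109, -0.083], TCP at [0.287, -0.611, 0.231] pointing down, gripper open.
Joint ranges: [-2.96, 2.96], [-0.34, 2.1], [-1.41, 1.46], [0.24, 2.44], [-1.37, 4.51], [0.17, 1.92], [-2.96, 2.96]. Speed limits (rad/s): [2.39, 2.39, 3.14, 3.14, 3.14, 3.14, 3.14].

INTERFACE

Orientations are given as a unit quaternion [x, y, z, w].
In Python, from bench import bot gives the robot as it stands.
- The arm moves only by the tool send_rows, never from a script. Its argument "rows" is text: rows parted by semicolons, each of 5 numbers parted by spaces: the finger opening in cm, from 0 to 8.54, then the shift along the tool's x, y, z in cm, then the turn about the tool's z in rad. A call has 1 to 20 rows; each row is the pose to reach, as a shift and turn from the pose commanded when the call began, along the tool's axes at that moment; what a row does not reach only later rows make up. A row lasts 1/8 s, in which the tool goes at most 62.5 mm and 10.7 degrees, less where a joint would pass 70% of its speed; a pose out of reach is approached as far as the arm can. A call with a gripper value outside its range is refused whole. The fingers move at their own pace and stop on an object; "newtons" is the grip in N (left out, the last holds). Time passes only in rows, so rows that repeat a pose let the fingers close. It gives the time, the measured TCP pose, the force and the opening at its end, in the units of the state.
- bot.state(): the state, without advancing time (a new reading comes with each control period).
- bot.snapshot(name): name is "scene" or "side" or "wrist"; returns a dict with "pixels" (400x640x3 uint8, red, green, blue), "z_map" (400x640 float32, m along the optical axis (not along the pixel's ray), 0 where there is no reading), "vfov" (degrees; the focal length in pixels is half the picture's height over the tangent of half this angle, whatever the lens; pixels are square), "cx", "cy" (the principal point, pixels), "D" ([k1, k2, p1, p2, k3] as OpenCV has them; the pictures are not rectified), "R" (3x3) and "t" (3): a world point X has camera coordinates R X + t; the wrist camera has in their place "T_tool_cam" (4x4, takes a point from camera to tool coordinates, whose origin is the TCP and whose axes are the flange's). Camera axes: x right, y down, z forward; pixel columns grow to the right and rows downward; lengths in m; the calibration is good to about 2 mm. A picture is of the moment at which its call begins: read the wrist's pose just before it.
- bot.close_job(): hands the job in, once; it reports no verdict.
Trained networks look in a picture, given as the dict that the camera call returned (one of the last four; its "shot" number tells which), for a name from the list of things; names that differ only in an ending like _2 or _b are one class to them, and where a whole thing is asked for, a point or a joint stands for the part that bears it (a point fixed in the world has none). Each returns a list of dicts, best first, with "conf" (0 to 1); they miss things now and then, are a little off and sometimes report something else, mostly with a low value. They report only what shows in the picture. A call takes as long as a camera call. They do not tell look-alikes from the thing itself.
- bot.cut_out(query, picture): "region" (400x640 bool, what is visible of it) and "position" ([column, row] in pixels, amid what is visible of it).
- bot.landmark_of(query, picture): "position" ([column, row] in pixels: a listed point, or the origin of a listed thing).
The state is a dict: "clock": time; "q": joint angles; "qd": joint speeds; "joint_efforts": joint torques, N m; "eef_pos": TCP position; "tcp_rot": TCP orientation; "force": force on the tool from outside, world axes, zero at the start; "wrist_torque": the same for the moment, N m; "finger_gap": finger opening in m.
Only numpy, scipy, OpenCV 4.12 (cv2) and the standard library are available. Lean on these libraries where they do the work, as an engineer would, in place of code of your own. Each camera call takes 0.05 s, during which the arm holds its last target. There are 200 camera calls.

## Working session

There is one attempt and no reset: what is moved stays moved. The work goes in short steps, Python scripts to look and compute and a tool call to move; the robot and the scene stay as the last step left them, time stands still between calls to the robot, and variables do not carry over. Pictures are saved under pics/ and viewed, about 8 in all and at most 12, crops included, and the job is handed in when it is done.

Besides the shell and the picture viewer there is one more tool, called after ">>>" by a JSON object that holds its "method" and its "body". send_rows: Moves the arm, as the interface text tells. Its arguments: {"type":"object","properties":{"rows":{"type":"string"},"newtons":{"type":"number"}},"required":["rows"]}

```bash
mkdir -p pics; ls; cat > h.py <<'E'
import numpy as np, cv2
from bench import bot
from scipy.spatial.transform import Rotation as Ro
def K(p):
    f=200/np.tan(np.radians(p['vfov'])/2); return np.array([[f,0,p['cx']],[0,f,p['cy']],[0,0,1]])
def cam(p,st=None):
    # camera-to-world R,t
    if 'R' in p: R=np.array(p['R']); return R.T,-R.T@np.array(p['t'])
    T=np.array(p['T_tool_cam']); Rt=Ro.from_quat(st['tcp_rot']).as_matrix()
    return Rt@T[:3,:3], Rt@T[:3,3]+np.array(st['eef_pos'])
def ray(p,uv,st=None):
    n=cv2.undistortPoints(np.array(uv,float).reshape(-1,1,2),K(p),np.array(p['D'],float)).reshape(-1,2)
    Rc,c=cam(p,st); return c,(Rc@np.c_[n,np.ones(len(n))].T).T
def at_depth(p,uv,z,st=None):
    c,d=ray(p,uv,st); return c+d*np.reshape(z,(-1,1))
def at_h(p,uv,h,st=None):
    c,d=ray(p,uv,st); return c+d*((h-c[2])/d[:,2])[:,None]
def proj(p,X,st=None):
    Rc,c=cam(p,st); R=Rc.T
    return cv2.projectPoints(np.array(X,float).reshape(-1,1,3),cv2.Rodrigues(R)[0],-R@c,K(p),np.array(p['D'],float))[0].reshape(-1,2)
def tri(rs):
    A=0;b=0
    for c,d in rs:
        d=d[0]/np.linalg.norm(d[0]);P=np.eye(3)-np.outer(d,d);A=A+P;b=b+P@c
    return np.linalg.solve(A,b)
def save(p,n): cv2.imwrite(f'pics/{n}.png',p['pixels'][:,:,::-1])
E
cat > a.py <<'E'
from h import *
st=bot.state(); print({k:np.round(v,3) for k,v in st.items()})
P={}
for n in ['scene','side']:
    p=bot.snapshot(n); P[n]=p
    print(n,p['vfov'],p['D'],'cam at',cam(p)[1].round(3))
    for q in ['lid','grinder','drawer','stopper','jar','pinch_bowl']:
        for r in bot.cut_out(q,p)[:3]:
            m=r['region']; z=p['z_map']; vs,us=np.nonzero(m&(z>0))
            X=at_depth(p,np.c_[us,vs],z[vs,us]) if len(us) else np.zeros((1,3))
            print(q,round(r['conf'],2),np.round(r['position']),m.sum(),'med',np.median(X,0).round(3),'zmax',np.percentile(X[:,2],98).round(3))
    for q in ['lid','lid_grip','grinder_mouth','pulse_mark']:
        for r in bot.landmark_of(q,p)[:3]: print(' pt',q,round(r['conf'],2),np.round(r['position'],1))
cv2.imwrite('pics/a.png',cv2.resize(np.vstack([P['scene']['pixels'],P['side']['pixels']])[:,:,::-1],None,fx=.75,fy=.75,interpolation=cv2.INTER_AREA))
E
python3 a.py
```

```text
pics
{'clock': np.float64(0.0), 'q': array([ 1.024,  0.478,  0.022,  1.556, -0.012,  1.109, -0.083]), 'qd': array([-0.001, -0.001,  0.   ,  0.   , -0.   ,  0.   , -0.   ]), 'joint_efforts': array([-1.0000e-03, -5.9645e+01,  1.6080e+00, -2.8120e+01,  1.3000e-02,
        9.0000e-03,  0.0000e+00]), 'eef_pos': array([ 0.287, -0.611,  0.23 ]), 'tcp_rot': array([ 0.976,  0.218, -0.   , -0.001]), 'force': array([ 0.14 , -0.252,  0.169]), 'wrist_torque': array([ 0.002, -0.03 , -0.   ]), 'finger_gap': np.float64(0.085)}
scene 55.658385508952335 [-0.03821061  0.          0.          0.          0.        ] cam at [ 1.036 -0.563  0.637]
lid 0.81 [395. 204.] 499 med [0.622 0.226 0.042] zmax 0.067
lid 0.74 [350. 242.] 580 med [0.631 0.008 0.027] zmax 0.055
lid 0.69 [312. 214.] 589 med [0.479 0.026 0.028] zmax 0.055
grinder 0.97 [255. 247.] 2436 med [ 0.511 -0.187  0.066] zmax 0.084
drawer 0.92 [418. 142.] 23831 med [0.569 0.451 0.092] zmax 0.299
pinch_bowl 0.96 [169. 299.] 957 med [ 0.459 -0.384  0.023] zmax 0.038
 pt lid 0.68 [353.3 251.1]
 pt lid 0.63 [393.8 212.6]
 pt lid 0.56 [311.2 220.2]
 p
[... 490 characters left out ...]
.053
lid 0.87 [317. 241.] 732 med [0.465 0.045 0.026] zmax 0.053
grinder 0.58 [369. 187.] 2072 med [ 0.475 -0.147  0.063] zmax 0.082
drawer 0.67 [127. 297.] 52140 med [0.517 0.426 0.193] zmax 0.3
drawer 0.56 [240. 228.] 268 med [0.62  0.149 0.028] zmax 0.031
stopper 0.67 [249. 290.] 678 med [0.477 0.232 0.026] zmax 0.049
jar 0.93 [270. 168.] 838 med [ 0.709 -0.031  0.054] zmax 0.086
pinch_bowl 0.9 [423. 152.] 482 med [ 0.477 -0.4    0.023] zmax 0.036
 pt lid 0.81 [212.  260.9]
 pt lid 0.71 [277.9 207.6]
 pt lid 0.7 [314.4 245.3]
 pt lid_grip 0.78 [205.4 248.7]
 pt lid_grip 0.63 [276.9 196.3]
 pt lid_grip 0.59 [269.2 181.7]
 pt grinder_mouth 0.8 [373.1 171.5]
 pt pulse_mark 0.96 [366.1 160.5]
```

View pics/a.png

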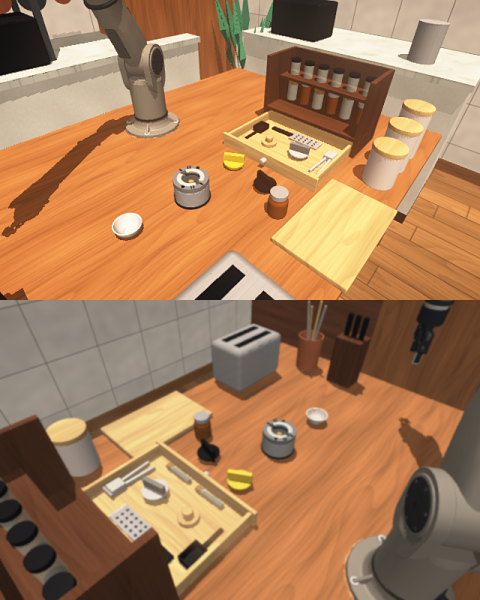

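The top half (scene) shows the grey lid in the drawer at about (398,200), with yellow and black look-alikes outside it. The grinder is at (255,247). In the side view the grey lid is at (206,255) and the grinder at (371,180).

```bash
cat > b.py <<'E'
from h import *
P={n:bot.snapshot(n) for n in ['scene','side']}
G=[ray(P['scene'],[[400.1,197.4]]),ray(P['side'],[[205.4,248.7]])]
M=[ray(P['scene'],[[250.9,235.2]]),ray(P['side'],[[373.1,171.5]])]
g,m=tri(G),tri(M); print('grip',g.round(4),'mouth',m.round(4))
for n,p in P.items():
    print(n,'reproj',proj(p,[g,m]).round(1).tolist())
    vs,us=np.nonzero(p['z_map']>0); X=at_depth(p,np.c_[us,vs],p['z_map'][vs,us])
    w=X[(np.hypot(*(X[:,:2]-g[:2]).T)<.05)&(X[:,2]>.045)&(X[:,2]<.075)]
    c=w[:,:2]-w[:,:2].mean(0); U=np.linalg.svd(c,full_matrices=False)[2][0]
    print(' wing n',len(w),w.mean(0).round(4),'top',w[:,2].max().round(4),'yaw',np.arctan2(U[1],U[0])%np.pi,'len',np.ptp(c@U))
    r=X[(np.hypot(*(X[:,:2]-m[:2]).T)<.07)&(X[:,2]>.07)&(X[:,2]<.095)]
    (a,b),R=cv2.minEnclosingCircle(r[:,:2].astype(np.float32)); print(' rim',a,b,R,np.median(r[:,2]))
# move to view pose: in tool axes
st=bot.state(); Rt=Ro.from_quat(st['tcp_rot']).as_matrix(); print(Rt.round(3)); p=bot.snapshot('wrist'); print(np.round(p['T_tool_cam'],3),p['vfov'],p['D'])
for n,t in [('grip',g),('mouth',m)]:
    print(n,'shift cm to be above, z=.25',(Rt.T@(np.array([t[0],t[1],.25])-st['eef_pos'])*100).round(2))
E
python3 b.py
```

```text
grip [0.6151 0.2387 0.0469] mouth [ 0.4863 -0.1757  0.0833]
scene reproj [[399.6, 197.5], [252.6, 235.5]]
 wing n 240 [0.6169 0.2308 0.0584] top 0.068 yaw 0.23903787607115293 len 0.07401939967920079
 rim 0.4866138696670532 -0.17479661107063293 0.056604959070682526 0.08172185400312149
side reproj [[204.8, 248.5], [374.7, 171.2]]
 wing n 332 [0.6131 0.239  0.0589] top 0.0657 yaw 0.25154257044556605 len 0.07519330515111114
 rim 0.48813846707344055 -0.1711711585521698 0.05646233260631561 0.07917688894801511
[[ 0.905  0.425  0.   ]
 [ 0.425 -0.905 -0.   ]
 [ 0.     0.    -1.   ]]
[[ 0.    -0.952 -0.305  0.077]
 [ 1.     0.     0.001 -0.   ]
 [-0.001 -0.305  0.952 -0.143]
 [ 0.     0.     0.     1.   ]] 63.15763829220405 [-0.0390036  0.         0.         0.         0.       ]
grip shift cm to be above, z=.25 [ 65.82 -62.98  -1.87]
mouth shift cm to be above, z=.25 [ 36.56 -30.94  -1.87]
```

>>> {"method": "send_rows", "body": {"rows": "8.5 36.5 -31 -2 0;8.5 36.5 -31 -2 0;8.5 36.5 -31 -2 0;8.5 36.5 -31 -2 0;8.5 36.5 -31 -2 0;8.5 36.5 -31 -2 0;8.5 36.5 -31 -2 0;8.5 36.5 -31 -2 0;8.5 36.5 -31 -2 0;8.5 36.5 -31 -2 0;8.5 36.5 -31 -2 0"}}

```text
clock: 2.62
eef_pos: [0.4848, -0.177, 0.2512]
tcp_rot: [0.976, 0.216, -0.0, 0.0]
force: [0.1, -0.5, -0.3]
finger_gap: 0.0851
```

```bash
cat > c.py <<'E'
from h import *
import sys
st=bot.state(); p=bot.snapshot('wrist'); save(p,sys.argv[1]); np.save(sys.argv[1],{'p':p,'st':st},allow_pickle=True)
print(st['clock'],st['eef_pos'].round(4) if hasattr(st['eef_pos'],'round') else st['eef_pos'],np.round(st['tcp_rot'],4),np.round(st['q'],2))
for q in sys.argv[2:]:
    for r in bot.landmark_of(q,p)[:3]: print(q,round(r['conf'],2),np.round(r['position'],1),[at_h(p,[r['position']],h,st)[0].round(4).tolist() for h in (.08,.049)])
E
python3 c.py w1 grinder_mouth pulse_mark grinder
```

```text
2.625 [ 0.4848 -0.177   0.2512] [ 9.763e-01  2.163e-01 -2.000e-04  2.000e-04] [ 0.41  0.21 -0.21  1.9   0.05  1.04 -0.95]
grinder_mouth 0.63 [323.6 171. ] [[0.4898, -0.1743, 0.08], [0.4834, -0.1773, 0.049]]
pulse_mark 0.93 [363.9 146.8] [[0.5279, -0.1994, 0.08], [0.5253, -0.2049, 0.049]]
grinder 0.66 [321.5 158.8] [[0.5, -0.1673, 0.08], [0.4946, -0.1696, 0.049]]
```

View pics/w1.png

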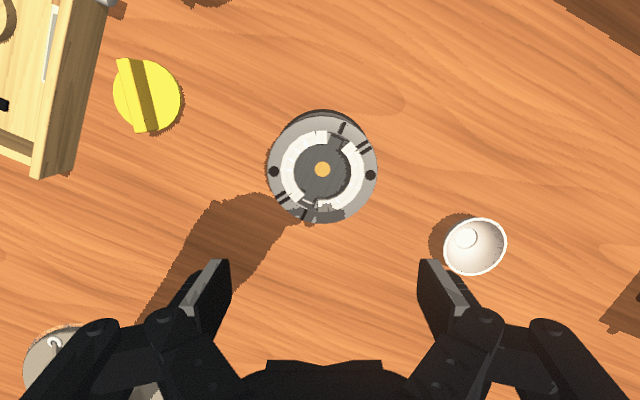

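The grinder is seen from above: mouth at (322,170), single ribs near (342,128) and (304,213), paired ribs near (364,147) and (281,197), studs at (370,175) and (274,171). I'll rectify a top-down view of the rim to get the centre and yaw.

```bash
cat > d.py <<'E'
from h import *
D=np.load('w1.npy',allow_pickle=True).item(); p,st=D['p'],D['st']
C=np.array([.488,-.174]); S=4000; N=560
def rect(h,C=C):
    j,i=np.meshgrid(np.arange(N),np.arange(N))  # right=+x, up=+y
    X=np.stack([C[0]+(j-N/2)/S,C[1]-(i-N/2)/S,np.full(j.shape,h)],-1).reshape(-1,3)
    uv=proj(p,X,st).astype(np.float32).reshape(N,N,2)
    return cv2.remap(p['pixels'],uv[...,0],uv[...,1],cv2.INTER_CUBIC)
# marks template: stud/rib darkness score vs centre,yaw at h=.083
im=cv2.GaussianBlur(cv2.cvtColor(rect(.082),cv2.COLOR_RGB2GRAY).astype(np.float32),(0,0),2)
ang=[];rr=[]
for r in np.arange(.043,.0535,.001):
    for a in (0,-.6-.07,-.6+.07): ang.append(a);rr.append(r)
for r in np.arange(.044,.053,.001):
    for a in (-1.2-.04,-1.2,-1.2+.04): ang.append(a);rr.append(r)
ang,rr=np.array(ang),np.array(rr); ang=np.r_[ang,ang+np.pi]; rr=np.r_[rr,rr]
best=[]
from itertools import product
for dx,dy,y in product(np.arange(-.008,.0081,.001),np.arange(-.008,.0081,.001),np.arange(0,np.pi,.02)):
    u=(N/2+(dx+rr*np.cos(ang+y))*S).astype(int).clip(0,N-1); v=(N/2-(dy+rr*np.sin(ang+y))*S).astype(int).clip(0,N-1)
    best.append((np.clip(im[v,u],0,110).mean(),C[0]+dx,C[1]+dy,y))
best.sort(); print(np.round(best[:6],4))
o=rect(.081)[:,:,::-1].copy(); b=best[0]
u=(N/2+(b[1]-C[0]+rr*np.cos(ang+b[3]))*S); v=(N/2-(b[2]-C[1]+rr*np.sin(ang+b[3]))*S)
for a,c in zip(u,v): cv2.circle(o,(int(a),int(c)),1,(0,0,255),-1)
cv2.imwrite('pics/r1.png',o)
E
python3 d.py
```

```text
[[ 5.45807e+01  4.88000e-01 -1.73000e-01  2.00000e-02]
 [ 5.75928e+01  4.88000e-01 -1.73000e-01  4.00000e-02]
 [ 5.78161e+01  4.88000e-01 -1.74000e-01  2.00000e-02]
 [ 5.79425e+01  4.89000e-01 -1.74000e-01  2.00000e-02]
 [ 5.81007e+01  4.87000e-01 -1.73000e-01  2.00000e-02]
 [ 5.87784e+01  4.89000e-01 -1.73000e-01  2.00000e-02]]
```

View pics/r1.png

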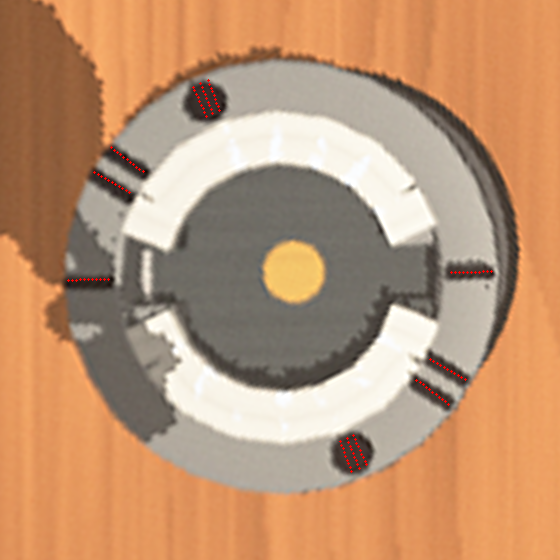

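The template lies on all the marks: grinder at (0.488, -0.173), yaw about 0.02. Next I'll move above the lid.

>>> {"method": "send_rows", "body": {"rows": "8.5 29.2 -31.9 0 0.19;8.5 29.2 -31.9 0 0.19;8.5 29.2 -31.9 0 0.19;8.5 29.2 -31.9 0 0.19;8.5 29.2 -31.9 0 0.19;8.5 29.2 -31.9 0 0.19;8.5 29.2 -31.9 0 0.19;8.5 29.2 -31.9 0 0.19;8.5 29.2 -31.9 0 0.19;8.5 29.2 -31.9 0 0.19"}}

```text
clock: 4.08
eef_pos: [0.6147, 0.235, 0.2512]
tcp_rot: [0.992, 0.123, -0.0, 0.001]
force: [-0.0, 0.1, 0.3]
finger_gap: 0.0851
```

```bash
python3 c.py w2 lid_grip; cat > e.py <<'E'
from h import *
import sys
D=np.load(sys.argv[1]+'.npy',allow_pickle=True).item(); p,st=D['p'],D['st']
z=p['z_map']; vs,us=np.nonzero(z>0); X=at_depth(p,np.c_[us,vs],z[vs,us],st)
g=np.array([.615,.236])
w=X[(np.hypot(*(X[:,:2]-g).T)<.055)&(X[:,2]>.057)&(X[:,2]<.08)]
(cx,cy),(a,b),t=cv2.minAreaRect(w[:,:2].astype(np.float32)); 
c=w[:,:2]-w[:,:2].mean(0);U=np.linalg.svd(c,full_matrices=False)[2][0]
print('wing',len(w),w.mean(0).round(4),'rect',round(cx,4),round(cy,4),round(a,4),round(b,4),t,'yaw',np.arctan2(U[1],U[0])%np.pi,'topz',np.median(w[:,2]))
E
python3 e.py w2
```

```text
4.075 [0.6147 0.235  0.2512] [ 9.925e-01  1.226e-01 -1.000e-04  7.000e-04] [-0.2   0.46 -0.36  1.56  0.17  1.16 -1.92]
lid_grip 0.73 [508.1 202.1] [[0.6351, 0.044, 0.08], [0.6297, 0.0233, 0.049]]
lid_grip 0.56 [326.  166.6] [[0.6251, 0.2351, 0.08], [0.6187, 0.2333, 0.049]]
wing 946 [0.6167 0.2354 0.064 ] rect 0.6161 0.2353 0.0738 0.0139 13.834124565124512 yaw 0.23360809089785972 topz 0.0640870404048112
```

View pics/w2.png

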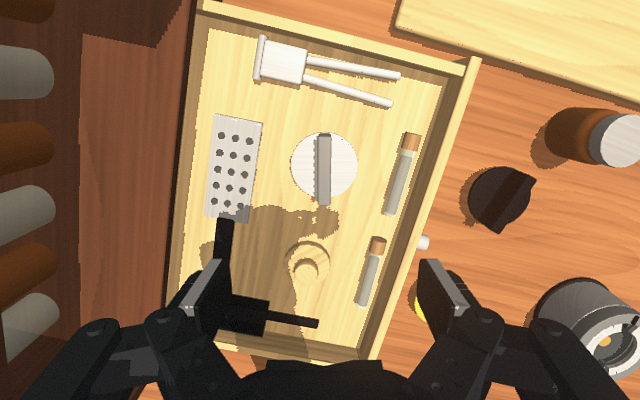

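The wrist view shows the grey lid wing at (323,168), clear of the grater on its left and the tubes on its right. The measured wing is 73.8 x 13.9 mm with its top at 64 mm, as the text says. I'll descend now.

>>> {"method": "send_rows", "body": {"rows": "5 0.15 0 6 0.007;5 0.15 0 12 0.007;5 0.15 0 16 0.007;5 0.15 0 18.5 0.007;5 0.15 0 20 0.007;5 0.15 0 21 0.007;5 0.15 0 21.3 0.007;5 0.15 0 21.3 0.007"}}

```text
clock: 5.18
eef_pos: [0.6162, 0.238, 0.039]
tcp_rot: [0.993, 0.121, 0.001, -0.0]
force: [-0.3, 0.2, 0.2]
finger_gap: 0.0501
```

```bash
python3 -c "
from h import *
s=bot.state();print(s['eef_pos'],s['force'],s['finger_gap'])
p=bot.snapshot('wrist');save(p,'w3')"
```

```text
[0.61624062 0.23802461 0.03900019] [-0.3427917   0.2359601   0.23508523] 0.0500910346560754
```

View pics/w3.png

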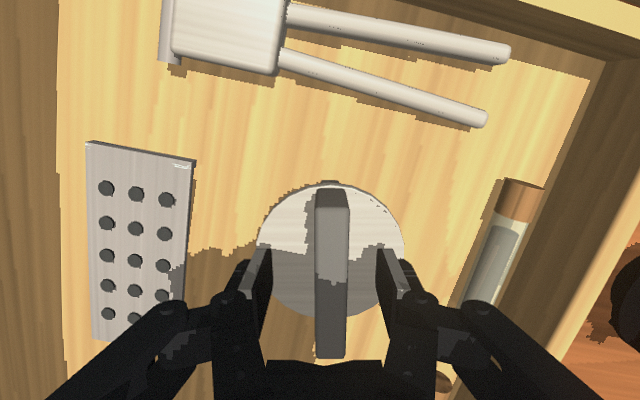

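The fingers straddle the wing (wing at (330,270), pads at about 258 and 392). The TCP is about 2.7 mm off in y, so I'll correct that and then close.

>>> {"method": "send_rows", "body": {"rows": "5 0 0.25 0.1 0;5 0 0.25 0.1 0;1 0 0.25 0.1 0;1 0 0.25 0.1 0;1 0 0.25 0.1 0;1 0 0.25 0.1 0;1 0 0.25 0.1 0;1 0 0.25 0.1 0", "newtons": 60}}

```text
clock: 6.22
eef_pos: [0.6165, 0.2355, 0.0375]
tcp_rot: [0.993, 0.121, 0.0, -0.0]
force: [0.4, 0.5, 2.2]
finger_gap: 0.0129
```

>>> {"method": "send_rows", "body": {"rows": "1 0 0 -1 0;1 0 0 -3 0;1 0 0 -6 0;1 0 0 -10 0;1 0 0 -14 0;1 0 0 -16 0;1 0 0 -16 0"}}

```text
clock: 7.1
eef_pos: [0.6171, 0.2358, 0.1992]
tcp_rot: [0.993, 0.121, 0.002, -0.0]
force: [-0.2, -0.5, -2.7]
finger_gap: 0.0133
```

```bash
cat > f.py <<'E'
from h import *
import sys
G=np.array([.488,-.173]); gy=0.022
st=bot.state(); p=bot.snapshot('wrist'); save(p,sys.argv[1])
R=Ro.from_quat(st['tcp_rot']).as_matrix(); e=np.array(st['eef_pos'])
z=p['z_map']; vs,us=np.nonzero(z>0); X=at_depth(p,np.c_[us,vs],z[vs,us],st); Y=(X-e)@R # tool frame
s=Y[(abs(Y[:,0])<.045)&(abs(Y[:,1])<.006)&(Y[:,2]<.0)&(Y[:,2]>-.05)]
print('wing in tool: n',len(s),s.mean(0).round(4) if len(s) else'', 'x',s[:,0].min().round(4),s[:,0].max().round(4),'topz',np.percentile(s[:,2],5).round(4))
y=np.arctan2(R[1,0],R[0,0]); print('tcp',e.round(4),'yaw',y.round(4),'tilt',R[:,2].round(4),'gap',st['finger_gap'],'F',np.round(st['force'],1),'T',np.round(st['wrist_torque'],2),'q7',np.round(st['q'],2))
d=R.T@np.r_[G-e[:2],0]; print('to mouth: shift cm',(d*100).round(2),'turn to slots',y-gy,'to pulse',y-gy+.6)
fl=Y[(np.hypot(Y[:,0],Y[:,1])<.05)&(Y[:,2]>-.003)&(Y[:,2]<.012)]
(a,b),r=cv2.minEnclosingCircle(fl[:,:2].astype(np.float32)); print('flange',len(fl),a,b,r,'z',np.median(fl[:,2]))
E
python3 f.py w4
```

```text
wing in tool: n 4972 [ 0.0071 -0.     -0.0254] x -0.0372 0.0371 topz -0.0276
tcp [0.6171 0.2358 0.1992] yaw 0.2417 tilt [ 0.003   0.0012 -1.    ] gap 0.013263666627880435 F [-0.2 -0.5 -2.7] T [ 0.05 -0.02 -0.02] q7 [-0.21  0.51 -0.35  1.61  0.19  1.06 -1.94]
to mouth: shift cm [-22.32  36.6   -0.09] turn to slots 0.21967198836505863 to pulse 0.8196719883650586
flange 7783 0.00027413188945502043 0.00028449445380829275 0.03800969943404198 z 0.0032686858446080006
```

View pics/w4.png

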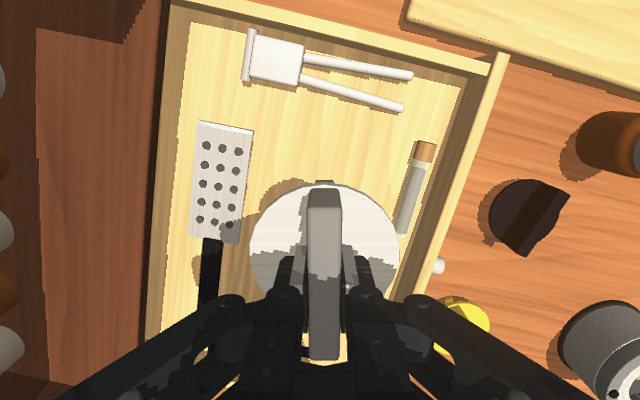

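The lid is held, centred in the jaws to 0.3 mm, with the flange 3.3 mm below the TCP. I'll carry it over to the grinder.

>>> {"method": "send_rows", "body": {"rows": "1 -3 5 0 0.05;1 -6 10 0 0.1;1 -9 15 0 0.15;1 -12 20 0 0.22;1 -15 25 0 0.22;1 -18 30 1 0.22;1 -20.5 34 3 0.22;1 -22.3 36.6 5 0.22;1 -22.3 36.6 5 0.22;1 -22.3 36.6 5 0.22;1 -22.3 36.6 5 0.22"}}

```text
clock: 8.52
eef_pos: [0.4882, -0.172, 0.1474]
tcp_rot: [1.0, 0.012, 0.0, -0.0]
force: [0.5, 0.5, -1.5]
finger_gap: 0.0123
```

```bash
python3 f.py w5
```

```text
wing in tool: n 4991 [ 0.007   0.     -0.0255] x -0.0378 0.0371 topz -0.0277
tcp [ 0.4882 -0.172   0.1474] yaw 0.024 tilt [ 4.e-04  5.e-04 -1.e+00] gap 0.012332333978463044 F [ 0.5  0.5 -1.5] T [ 0.    0.01 -0.01] q7 [ 0.39  0.33 -0.2   2.    0.09  0.82 -1.41]
to mouth: shift cm [-0.02  0.1  -0.  ] turn to slots 0.0020264531021453244 to pulse 0.6020264531021453
flange 7780 -0.00018409511540085077 0.0005189366638660431 0.03819303214550018 z 0.0031707116302263053
```

View pics/w5.png

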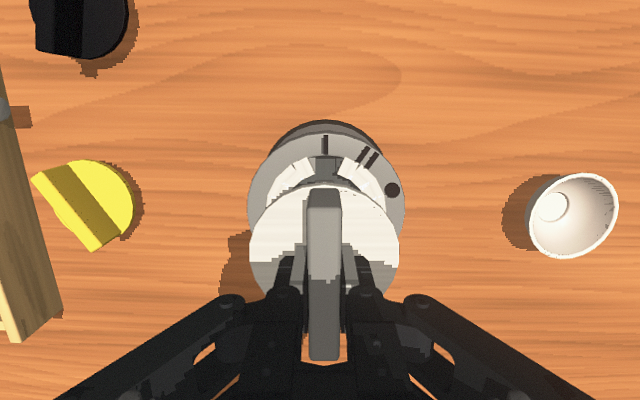

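The wing points at the slot rib (325,143), and the offset from the mouth is within about 1 mm. I'll lower it to just above the rim first.

>>> {"method": "send_rows", "body": {"rows": "1 0 0.07 1.5 0;1 0 0.07 3 0;1 0 0.07 3.8 0;1 0 0.07 4 0;1 0 0.07 4 0"}}

```text
clock: 9.2
eef_pos: [0.4876, -0.1741, 0.1072]
tcp_rot: [1.0, 0.011, -0.0, -0.0]
force: [-0.4, 0.8, -0.8]
finger_gap: 0.0128
```

```bash
python3 f.py w6
```

```text
wing in tool: n 4991 [ 0.0071  0.     -0.0254] x -0.0375 0.0371 topz -0.0276
tcp [ 0.4876 -0.1741  0.1072] yaw 0.0218 tilt [-1.e-04  0.e+00 -1.e+00] gap 0.012796663566238264 F [-0.4  0.8 -0.8] T [ 0.01 -0.03  0.  ] q7 [ 0.38  0.39 -0.19  2.03  0.11  0.73 -1.43]
to mouth: shift cm [ 0.04 -0.11 -0.  ] turn to slots -0.00021551508147290774 to pulse 0.5997844849185271
flange 7776 -9.205833339365199e-05 0.00010172164911637083 0.03786744177341461 z 0.003174623565061976
```

>>> {"method": "send_rows", "body": {"rows": "1 0.03 -0.1 0 0;1 0.03 -0.1 0.3 0;1 0.03 -0.1 0.6 0;1 0.03 -0.1 0.9 0;1 0.03 -0.1 1.2 0;1 0.03 -0.1 1.2 0"}}

```text
clock: 10.0
eef_pos: [0.4876, -0.173, 0.095]
tcp_rot: [1.0, 0.011, -0.0, -0.0]
force: [0.2, -0.1, -1.8]
finger_gap: 0.0131
```

>>> {"method": "send_rows", "body": {"rows": "1 0 0 0.2 0;1 0 0 0.4 0;1 0 0 0.55 0;1 0 0 0.65 0;1 0 0 0.65 0;1 0 0 0.65 0"}}

```text
clock: 10.75
eef_pos: [0.4878, -0.1731, 0.0894]
tcp_rot: [1.0, 0.011, -0.0, 0.0]
force: [-2.4, 0.3, 4.7]
finger_gap: 0.0129
```

```bash
python3 f.py w7
```

```text
wing in tool: n 4993 [ 0.007  -0.     -0.0255] x -0.0372 0.0371 topz -0.0277
tcp [ 0.4878 -0.1731  0.0894] yaw 0.0216 tilt [-0.e+00 -2.e-04 -1.e+00] gap 0.012928241508174535 F [-2.4  0.3  4.7] T [ 0.19  0.48 -0.01] q7 [ 0.37  0.42 -0.19  2.04  0.12  0.69 -1.44]
to mouth: shift cm [ 0.03 -0.01 -0.  ] turn to slots -0.00043754269679432273 to pulse 0.5995624573032057
flange 16191 -3.3668304240563884e-05 -7.149439625209197e-06 0.050070375204086304 z 0.006225962943894467
```

View pics/w7.png

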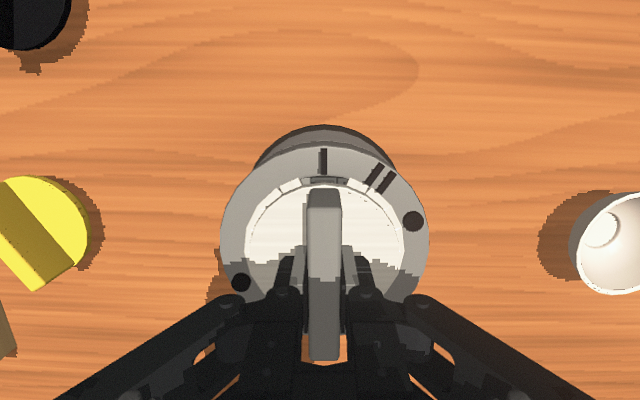

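Contact at TCP z 0.0894 with 4.7 N, and flush was predicted at 0.0893. The wing is in line with the slot rib at (323,160) and the paired ribs are at (380,178). Next is the clockwise twist, done slowly.

>>> {"method": "send_rows", "body": {"rows": "1 0 0 0 0.07;1 0 0 0 0.14;1 0 0 0 0.21;1 0 0 0 0.28;1 0 0 0 0.35;1 0 0 0 0.42;1 0 0 0 0.48;1 0 0 0 0.52;1 0 0 0 0.56;1 0 0 0 0.56;1 0 0 0 0.56"}}

```text
clock: 12.18
eef_pos: [0.4883, -0.1727, 0.0893]
tcp_rot: [0.964, -0.266, 0.0, -0.0]
force: [-1.1, 2.6, 5.6]
finger_gap: 0.013
```

```bash
python3 f.py w8
```

```text
wing in tool: n 5037 [ 0.0071 -0.0001 -0.0255] x -0.0371 0.0373 topz -0.0277
tcp [ 0.4883 -0.1727  0.0893] yaw -0.5381 tilt [ 9.e-04  2.e-04 -1.e+00] gap 0.012983427241119979 F [-1.1  2.6  5.6] T [0.42 0.27 0.08] q7 [ 0.26  0.41 -0.05  2.05  0.03  0.68 -1.92]
to mouth: shift cm [-0.01  0.04 -0.  ] turn to slots -0.5600535793543 to pulse 0.039946420645699976
flange 16091 -5.737975152442232e-05 -6.69551127430168e-06 0.05008848011493683 z 0.006384332704928282
```

View pics/w8.png

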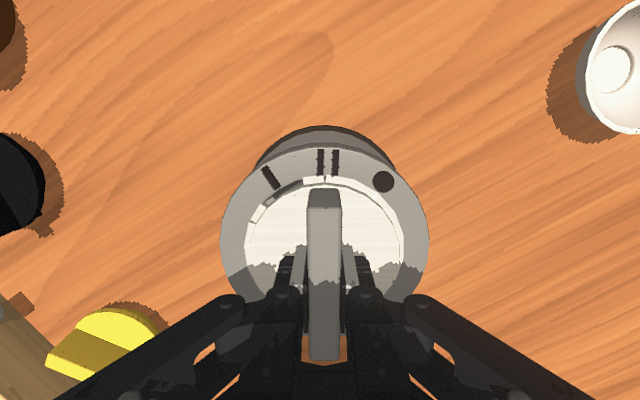

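The wing (323) is almost in line with the paired ribs (328,162). I'll add the last 0.04 rad and settle.

>>> {"method": "send_rows", "body": {"rows": "1 0 0 0 0.02;1 0 0 0 0.04;1 0 0 0 0.04;1 0 0 0 0.04;1 0 0 0 0.04;1 0 0 0 0.04"}}

```text
clock: 12.98
eef_pos: [0.4883, -0.1727, 0.0893]
tcp_rot: [0.959, -0.285, 0.0, -0.0]
force: [-0.5, 1.5, 4.7]
finger_gap: 0.0129
```

```bash
python3 f.py w9
```

```text
wing in tool: n 5055 [ 0.0071 -0.0001 -0.0255] x -0.0372 0.0373 topz -0.0277
tcp [ 0.4883 -0.1727  0.0893] yaw -0.5777 tilt [ 9.e-04  2.e-04 -1.e+00] gap 0.01292119416475923 F [-0.5  1.5  4.7] T [0.43 0.24 0.17] q7 [ 0.25  0.41 -0.04  2.05  0.03  0.68 -1.95]
to mouth: shift cm [-0.01  0.04 -0.  ] turn to slots -0.599728221004422 to pulse 0.0002717789955779537
flange 16080 -3.149522854073439e-06 2.3644821339985356e-05 0.050040364265441895 z 0.006321465347683772
```

View pics/w9.png

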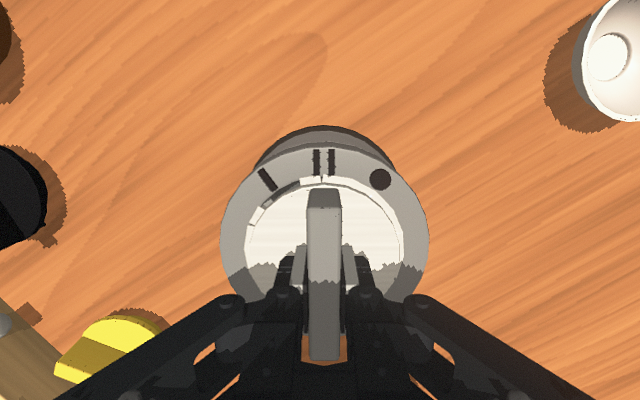

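The wing (323) is now in line with the paired ribs (324,162), the lid is seated and the spring torque shows at the wrist. I'll hand in.

```bash
python3 -c "
from h import *
s=bot.state();print(s['clock'],s['eef_pos'],np.abs(s['qd']).max())
print(bot.close_job())"
```

```text
13.025 [ 0.48831456 -0.17266528  0.08934357] 0.001387577683229428
the job is handed in; nothing more can be done
None
```

I took the grey lid from the drawer, set it into the grinder and twisted it clockwise to the pulse position. I handed the job in at 13.0 s, still gripping the lid at a commanded 60 N. The interface gives no verdict.

**Last checks:**
- **Turn:** the gripper had turned 0.600 rad from the slots. In the picture the wing lines up with the paired ribs, with about 0.17 N m of torque at the wrist (0.13 N m expected from the spring).
- **Seating:** the lid's origin is at about 0.064 m, which is fully down. It is about 0.5 mm off the axis, with tool tilt under 0.001 rad and the joints at rest.
- **Other objects:** I felt no unexpected contact, but I did not re-measure the positions of the other things.
- **Not measured directly:** the drive-ring angle is inferred from the lid's turn.
- **Disagreement:** the flange-circle check stopped being valid once the lid was seated, because it also picked up the rim; I relied on the height and the pictures instead.

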